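Move the charged battery pack from the charger to the tyre inflator

TASK

The battery pack in the black charger is full: press the charger's red release pad so that the pack springs loose, slide it out of the rails and fit it to the yellow tyre inflator, sliding it into that dock until it is fully home and the catch clicks behind it, then let go. Be gentle: do not pry or ram the pack or lean hard on the charger or inflator, and leave the steel spool, the spray can and the mallet where they are.

Things in the scene. Friction and masses are not known exactly. Their poses are not given: they have to be found in the camera images.
- pack_center (a point): centre of the body of the red and black battery pack (0.3 to 0.55 kg). Body 96 (x) by 58 (y) by 46 mm (z): grip it across the 58 mm; body top 23 mm above this point, body underside 23 mm below. Its x axis points to the end that goes into a dock first, z up.
- pack: the same pack, origin at the centre of its underside, 38 mm below pack_center. Under the body hangs a T-shaped tongue 15 mm tall and 60 mm long (x -30 to +30): a neck 34 mm wide over a flange 50 mm wide and 7 mm tall. The flange is cut right across from x = +4 to +18; the dock's catch springs up into this gap.
- charger_seat (a point): where pack_center is while the pack is latched in the charger, as it is at the start; 52 mm above the bench. x axis: the slide-in direction, level, from the dock's open mouth to its end stop; z up. The pack is clear of the rails when its centre is 62 mm back (x = -62) and of the flared mouth when 80 mm back.
- inflator_seat (a point): where pack_center is when latched in the inflator, 52 mm above the bench; axes as charger_seat. Set the pack on the open floor 80 mm back, then slide it in. From 20 mm before home catch and ejector resist, 3 to 17 N; click about at this point, rubber buffer 2.5 mm beyond. Let go too early, the pack is pushed back some 13 mm. Past the dock stands the 85 mm tall machine (handle to 111).
- charger: black charger fixed to the bench, a dock 205 mm long (x -100 to +105), 100 wide; origin on the bench under the dock's middle, 1 mm beyond charger_seat, x as there. Floor 14 mm above the bench. Two rails with overhanging lips, x -30 to +31: slot 53 mm wide, 9 tall, 38 mm open between the lips, lips' top 28 mm above the bench, 69 mm wide over all. Release housing 45 mm tall from x = +54.
- inflator: yellow tyre inflator fixed to the bench; its dock, rails, catch and origin are like the charger's. In both docks the mouth flares from 53 to about 68 mm wide between x = -30 and -46, open floor before it to x = -100. Machine body 120 mm wide from x = +107 to +192. The spring ejector in each dock pushes the pack out with about 8 N (13 mm back) to 11 N (home).
- charger_pad (a point): fixed point, top centre of the charger's red release pad when up: 26 by 44 mm, 52 mm above the bench, 81 mm beyond charger_seat along x. Press straight down: travel 7 mm, 1 to 5 N, then a hard stop; it springs up again. When it is down the pack springs back 13 to 30 mm, still in the rails, and stays loose.
- charger_release (a joint): travel of the charger's release pad and catch: 0 up (catch out) to 0.007 m fully pressed; the pack is freed beyond about 0.005. It stays partly down while the pack lies over the catch.
- inflator_release (a joint): travel of the inflator's like release pad and catch: 0 up to 0.007 m; the pack presses it down to about 0.005 while sliding over it, and it springs back to 0 at the click.
- inflator_buffer (a joint): squeeze of the black rubber buffer, 36 mm wide, at the end of the inflator's rails: 0 free; the pack's tongue meets it 2.5 mm beyond inflator_seat; it yields 1 mm per 4 N after the first 4 N. Do not ram it: over 1.5 mm (a push of some 24 N on the pack) is too hard; a push of 15 to 19 N is enough to latch.
- spool: bystander: steel flanged spool standing upright, 80 mm diameter, 90 mm tall, origin at the centre of its underside
- spray_can: bystander: upright spray can, 60 mm diameter, 170 mm tall, origin at the centre of its underside
- mallet: bystander: rubber mallet lying on the bench, 280 mm long, handle to -x of its frame, at most 60 mm tall

How it is judged:
On the way, in this order (a step that is already met when the one before it is completed fails the run):
1. the charger's catch is pressed and the pack springs loose in its rails (at least 8 mm back) (x of pack_center in the frame of charger_seat below -0.008 m), for 0.1 s.
2. the pack is drawn out of the charger's rails (distance between pack_center and charger_seat above 0.062 m), for 0.1 s.
3. the pack is home in the inflator's dock and its catch has sprung up (x of pack_center in the frame of inflator_seat between -0.003 and 0.0035 m and y of pack_center in the frame of inflator_seat between -0.004 and 0.004 m and z of pack_center in the frame of inflator_seat between -0.003 and 0.004 m and angle between the x axis of pack_center and the x axis of inflator_seat, either way round below 0.08 rad and value of joint inflator_release below 0.0015 m), for 0.2 s.
At the end, for the whole second after the job is handed in: the pack is latched in the inflator's dock (its centre within -3 and +3.5 mm of inflator_seat along the slide, 4 mm across, 3 mm under to 4 mm over it, within 0.08 rad of straight), the inflator's catch and the charger's catch are up (less than 1.5 mm pressed), and the pack is at rest and let go (all of step 3 and value of joint charger_release below 0.0015 m and linear speed of pack below 0.01 m/s and contact force between the fingers and pack below 0.1 N); the robot touches nothing.
It fails at once if the pack is forced: more than 60 N between it and the charger or the inflator (contact force between pack and charger above 60 N or contact force between pack and inflator above 60 N).
It fails at once if the pack is rammed: it squeezes the rubber buffer at the end of the inflator's rails by more than 1.5 mm (value of joint inflator_buffer above 0.0015 m).
It fails at once if the robot leans on the charger or inflator with more than 60 N (contact force between any of the arm, the fingers and charger above 60 N or contact force between any of the arm, the fingers and inflator above 60 N).
It fails at once if the spool, the spray can or the mallet is shifted by more than 30 mm, or one of the first two is knocked over (distance of any of spool, spray_can, mallet from where it was at the start of the episode above 0.03 m or angle between any of spool, spray_can's own z axis and vertical above 0.7 rad).
It also fails if it takes over 72 s, if anything falls off the work surface, if the arm or the gripper's body presses on something with over 40 N, if the wrist force passes 120 N, or if a joint passes its speed limit or range.

ROBOT

A 7-joint arm with a two-finger parallel gripper is mounted at the origin on the work surface. World frame = base frame: x ahead of the robot, y to its left, z up, the work surface at z = 0. Lengths are in m, angles in rad, forces in N, time in s.
With the tool pointing down it reaches from about 0.425 to 1.025 m from the base axis. Payload 9.4 kg.
Tool frame: the origin (TCP) lies at the very end of the fingers, on their centre line; the grasp point (between the pads) lies arm.grip_depth behind it (arm.grip_depth is the distance from the TCP to the grasp point, in m); x points along the fingers, y is the direction in which the jaws open and shut, and the axes are right-handed (so a half turn about x gives the same grasp; the last joint's range is limited). The gripper opens to 93 mm and grips with 3 to 60 N. Pads are 15 mm wide; open, the fingers measure 128 mm over their backs; the gripper's body (75 mm by 188 mm) begins 65 mm behind the grasp point.
Start: joints at [-1.425, 0.599, -0.003, 1.599, 0.002, 0.943, -0.08], TCP at [0.16, 0.707, 0.219] pointing down, gripper open.
Joint ranges: [-2.57, 2.57], [-0.35, 1.97], [-1.29, 1.29], [0.11, 2.56], [-1.05, 4.19], [0.11, 1.86], [-2.63, 2.63]. Speed limits (rad/s): [2.22, 2.22, 3.01, 3.01, 3.14, 3.14, 3.14].

INTERFACE

Orientations are given as a unit quaternion [w, x, y, z].
In Python, from station import arm gives the robot as it stands. The module is installed in compiled form; this text tells all that it offers.
- The arm moves only by the tool apply_moves, never from a script. Its argument "rows" is a list of rows, each a list of 2 entries, a list of its own where there are three numbers: the shift along the tool's x, y, z in units of 20 cm (1.0 is 20 cm), then the turn about the tool's x in units of 180 degrees (1.0 is 180 degrees). A call has 1 to 12 rows; each row is the pose to reach, as a shift and turn from the pose commanded when the call began, along the tool's axes at that moment, turning the shorter way round; what a row does not reach only later rows make up. A row lasts 1/10 s, in which the tool goes at most 50 mm and 8.59 degrees, less where a joint would pass 70% of its speed; a pose out of reach is approached as far as the arm can. A call with a number of a shift or a turn outside -1 to 1 is refused whole. A call with a gripper value outside its range is refused whole. "gripper" is the gripper command: -1 is shut, 1 is fully open, values between are in proportion, set as the call begins (left out, the last holds). The fingers move at their own pace and stop on an object; "squeeze" is the grip in N (left out, the last holds). Time passes only in rows, so rows that repeat a pose let the fingers close. It gives the time, the measured TCP pose, the force and the opening at its end, in the units of the state.
- arm.observe(): the state, without advancing time (a new reading comes with each control period).
- arm.grab_frame(name): name is "scene" or "top" or "wrist"; returns (picture, depth): 480x640x3 uint8, red, green, blue; 480x640 float32, m along the optical axis (not along the pixel's ray), 0 where there is no reading.
- arm.get_calibration(name): a dict with "camera_matrix" (3x3 intrinsics, pixels), "R" (3x3) and "t" (3): a world point X has camera coordinates R X + t. Camera axes: x right, y down, z forward; pixel columns grow to the right and rows downward; lengths in m; the calibration is good to about 2 mm. A picture is of the moment at which its call begins: read the wrist's pose just before it. get_calibration takes no time and is no camera call; for the wrist camera it gives the pose at the moment of the call.
- arm.job_done(): hands the job in, once; it reports no verdict.
Trained networks look in the newest picture that a camera, given by its name, has taken for a name from the list of things; names that differ only in an ending like _2 or _b are one class to them, and where a whole thing is asked for, a point or a joint stands for the part that bears it (a point fixed in the world has none). Each returns a list of dicts, best first, with "p" (0 to 1); they miss things now and then, are a little off and sometimes report something else, mostly with a low value. They report only what shows in the picture. A call takes as long as a camera call.
- arm.cut_out(camera, thing): "mask" (480x640 bool, what is visible of it) and "extent" ([left, top, right, bottom] in pixels, round what is visible of it).
The state is a dict: "time_s": time; "q": joint angles; "dq": joint speeds; "joint_efforts": joint torques, N m; "ee_pos": TCP position; "tcp_rot": TCP orientation; "wrist_force": force on the tool from outside, world axes, zero at the start; "moment": the same for the moment, N m; "width": finger opening in m.
Only numpy, scipy, OpenCV 4.12 (cv2) and the standard library are available. Lean on these libraries where they do the work, as an engineer would, in place of code of your own. Each camera call takes 0.05 s, during which the arm holds its last target. There are 200 camera calls.

## Working session

There is one attempt and no reset: what is moved stays moved. The work goes in short steps, Python scripts to look and compute and a tool call to move; the robot and the scene stay as the last step left them, time stands still between calls to the robot, and variables do not carry over. Pictures are saved under pics/ and viewed, about 8 in all and at most 12, crops included, and the job is handed in when it is done.

Besides the shell and the picture viewer there is one more tool, called after "Emit:" as name(argument=value, ...) on one line, values as JSON. apply_moves: Moves the arm, as the interface text tells. Its arguments: {"type":"object","properties":{"rows":{"type":"array","items":{"type":"array"}},"gripper":{"type":"number"},"squeeze":{"type":"number"}},"required":["rows"]}

```bash
mkdir -p pics; cat > h.py <<'E'
import numpy as np, cv2
from station import arm
from scipy.spatial.transform import Rotation as Rn
np.set_printoptions(precision=4,suppress=True)
def cloud(name,depth,mask):
    c=arm.get_calibration(name);K=np.array(c["camera_matrix"]);R=np.array(c["R"]);t=np.array(c["t"])
    v,u=np.nonzero(mask&(depth>0));d=depth[v,u]
    X=np.c_[(u-K[0,2])/K[0,0]*d,(v-K[1,2])/K[1,1]*d,d]
    return (X-t)@R   # R^T (X-t)
def tool():
    s=arm.observe();q=s["tcp_rot"];return s,Rn.from_quat([q[1],q[2],q[3],q[0]]).as_matrix(),np.array(s["ee_pos"])
E
python3 - <<'E'
from h import *
s,R,p=tool();print(s,R,arm.grip_depth)
for n in("scene","top"):
    im,d=arm.grab_frame(n);cv2.imwrite(f"pics/{n}0.png",im[:,:,::-1]);np.save(n+"_d.npy",d);np.save(n+"_i.npy",im)
    for t in("pack","charger","inflator","charger_pad","spool","spray_can","mallet"):
        for r in arm.cut_out(n,t)[:2]:
            P=cloud(n,d,r["mask"]);print(n,t,round(r["p"],2),r["extent"],np.median(P,0) if len(P) else 0, np.percentile(P,[2,98],axis=0).ravel() if len(P) else 0)
            np.save(f"m_{n}_{t}.npy",r["mask"]) if r is arm else None
E
```

```text
{'time_s': 0.0, 'q': array([-1.4247,  0.6001, -0.0026,  1.6001,  0.0018,  0.9429, -0.0798]), 'dq': array([ 0.0011,  0.001 ,  0.0006, -0.001 ,  0.0004,  0.0006, -0.0008]), 'joint_efforts': array([  0.0005, -76.5081,   1.4979, -25.2344,  -0.0523,   0.0172,
         0.0002]), 'ee_pos': array([0.1601, 0.7066, 0.2178]), 'tcp_rot': array([ 0.7027,  0.078 ,  0.7027, -0.0791]), 'wrist_force': array([ 0.4588, -0.4851, -0.3795]), 'moment': array([ 0.0161, -0.0096, -0.0021]), 'width': 0.09308243735310782} [[-0.0002  0.2209  0.9753]
 [-0.0015  0.9753 -0.2209]
 [-1.     -0.0015  0.0001]] 0.0188
scene pack 0.65 [235.5, 191.2, 280.2, 234.0] [ 0.5609 -0.1761  0.0723] [ 0.5075 -0.2174  0.0271  0.6011 -0.1585  0.0771]
scene charger 0.64 [214.6, 201.3, 295.1, 260.1] [ 0.6134 -0.1601  0.025 ] [ 0.4592 -0.2337  0.0026  0.6592 -0.1378  0.0523]
scene inflator 0.58 [288.9, 269.0, 400.1, 392.1] [0.6936 0.178  0.0458] [0.4886 0.1145 0.0098 0.7728 0.241  0.1068]
scene charger_pad 0.89 [215.8, 198.3, 296.9, 259.1] [ 0.6141 -0.1611  0.0247] [ 0.458  -0.2354  0.0031  0.6592 -0.1378  0.0523]
scene spool 0.68 [335.
[... 958 characters left out ...]
91.1, 423.1, 270.8] [ 0.5539 -0.182   0.0173] [ 0.4576 -0.2376  0.0087  0.6536 -0.1403  0.0546]
top charger_pad 0.66 [454.0, 164.3, 551.9, 248.9] [ 0.6255 -0.4511  0.0231] [ 0.5226 -0.5706 -0.002   0.7267 -0.3469  0.0305]
top spool 0.62 [304.1, 263.7, 333.2, 301.1] [0.4183 0.0122 0.0904] [ 0.3825 -0.0236  0.0049  0.4566  0.0481  0.0955]
top spool 0.23 [378.7, 191.2, 420.8, 272.9] [ 0.5549 -0.182   0.0174] [ 0.4555 -0.2378  0.0084  0.6543 -0.14    0.0546]
top spray_can 0.64 [121.3, 194.2, 167.7, 232.7] [0.5807 0.421  0.1436] [ 0.5576  0.4044 -0.0008  0.6415  0.5255  0.1746]
top mallet 0.93 [452.9, 164.2, 552.1, 248.3] [ 0.6289 -0.4423  0.0239] [ 0.5247 -0.5685  0.0056  0.7231 -0.3461  0.0308]
```

```bash
python3 - <<'E'
from h import *
im=np.load("top_i.npy");d=np.load("top_d.npy")
c=im[120:320,100:440];cv2.imwrite("pics/topc.png",cv2.resize(c,None,fx=2.3,fy=2.3,interpolation=cv2.INTER_CUBIC)[:,:,::-1])
for t in("pack","charger","inflator"):
    P=cloud("top",d,arm.cut_out("top",t)[0]["mask"])
    if t=="pack": P=P[P[:,2]>.065]
    else: P=P[(P[:,2]>.007)&(P[:,2]<.06)] 
    r=cv2.minAreaRect(P[:,:2].astype(np.float32)*1000);print(t,r,cv2.boxPoints(r).tolist())
E
```

```text
pack ((552.0306396484375, -189.8739776611328), (58.76087951660156, 97.1185073852539), 87.78990936279297) [[502.3744812011719, -217.35992431640625], [599.4207763671875, -221.10519409179688], [601.686767578125, -162.38803100585938], [504.6405029296875, -158.64276123046875]]
charger ((555.6065673828125, -189.19219970703125), (99.79884338378906, 205.1841583251953), 88.24906158447266) [[451.5377197265625, -235.9336395263672], [656.6260986328125, -242.20301818847656], [659.6754150390625, -142.4507598876953], [454.5870361328125, -136.18138122558594]]
inflator ((614.2054443359375, 169.2399444580078), (277.7752380371094, 145.15716552734375), 10.180618286132812) [[464.6761779785156, 216.12716674804688], [490.3329162597656, 73.25543975830078], [763.7347412109375, 122.35272216796875], [738.0780029296875, 265.2244567871094]]
```

View pics/topc.png

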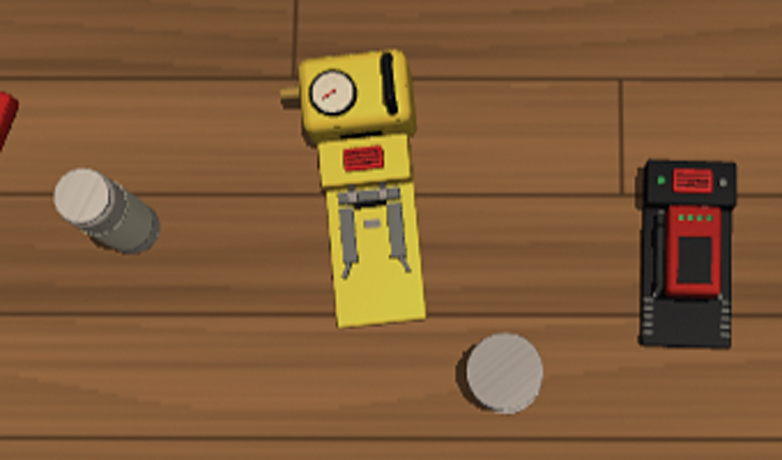

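Emit:
apply_moves(rows=[[[-0.01,-0.2,0.22],0],[[-0.03,-0.4,0.45],0],[[-0.05,-0.6,0.68],0],[[-0.05,-0.73,0.83],0],[[-0.05,-0.73,0.83],0]])

```text
time_s: 1.45
ee_pos: [0.2934, 0.5237, 0.2292]
tcp_rot: [0.703, 0.08, 0.702, -0.081]
wrist_force: [0.3, -0.1, 0.8]
width: 0.0929
```

Emit:
apply_moves(rows=[[[-0.01,-0.2,0.22],0],[[-0.03,-0.4,0.45],0],[[-0.05,-0.6,0.68],0],[[-0.05,-0.73,0.83],0],[[-0.05,-0.73,0.83],0]])

```text
time_s: 1.95
ee_pos: [0.4224, 0.3445, 0.2392]
tcp_rot: [0.703, 0.08, 0.702, -0.081]
wrist_force: [-0.3, 0.2, -0.0]
width: 0.0927
```

Emit:
apply_moves(rows=[[[-0.01,-0.2,0.22],-0.04],[[-0.03,-0.4,0.45],-0.08],[[-0.05,-0.6,0.68],-0.1],[[-0.05,-0.73,0.83],-0.1],[[-0.05,-0.73,0.83],-0.1],[[-0.05,-0.73,0.83],-0.1]])

```text
time_s: 2.55
ee_pos: [0.5513, 0.1659, 0.2488]
tcp_rot: [0.707, -0.031, 0.706, 0.03]
wrist_force: [0.7, -0.7, 0.1]
width: 0.0927
```

```bash
python3 - <<'E'
from h import *
s,R,p=tool();print(s["time_s"],p,R)
im,d=arm.grab_frame("wrist");cv2.imwrite("pics/w1.png",im[:,:,::-1]);np.savez("w1.npz",im=im,d=d)
c=arm.get_calibration("wrist");print(c);np.savez("w1c.npz",**c)
for t in("inflator",):
  for r in arm.cut_out("wrist",t)[:1]:
    print(r["p"],r["extent"]);np.save("w1m.npy",r["mask"])
    P=cloud("wrist",d,r["mask"]);print(np.histogram(P[:,2],np.arange(0,.13,.005)))
E
```

```text
2.55 [0.5513 0.1659 0.2488] [[ 0.0013 -0.0851  0.9964]
 [-0.0011  0.9964  0.0851]
 [-1.     -0.0012  0.0012]]
{'camera_matrix': array([[428.9982,   0.    , 323.7058],
       [  0.    , 428.9982, 237.6675],
       [  0.    ,   0.    ,   1.    ]]), 'R': array([[-0.0875,  0.9962, -0.0002],
       [ 0.9566,  0.084 ,  0.279 ],
       [ 0.2779,  0.0242, -0.9603]]), 't': array([-0.119 , -0.5817,  0.2621])}
0.76 [254.3, 118.4, 386.7, 453.5]
(array([    4,    35, 12616,   498,   780,  2916,   249,   668,  4056,
         779,  1253,   384,   355,   364,   561,   778,  2468,   148,
         184,     5,     9,   344,    43,     0,     0]), array([0.   , 0.005, 0.01 , 0.015, 0.02 , 0.025, 0.03 , 0.035, 0.04 ,
       0.045, 0.05 , 0.055, 0.06 , 0.065, 0.07 , 0.075, 0.08 , 0.085,
       0.09 , 0.095, 0.1  , 0.105, 0.11 , 0.115, 0.12 , 0.125]))
```

View pics/w1.png

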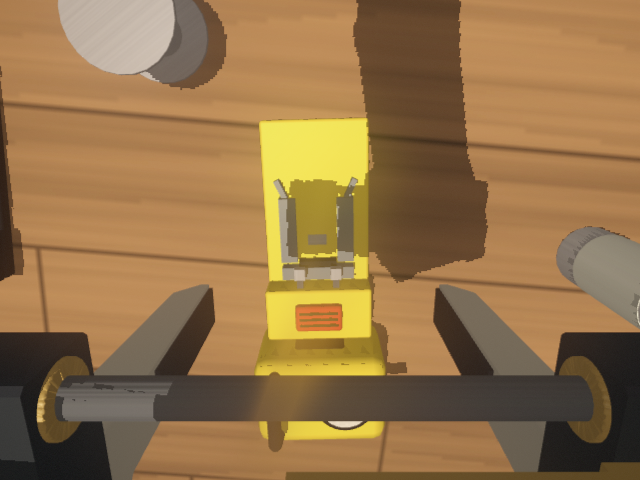

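```bash
cat > fit.py <<'E'
from h import *
def fit(P,yaw0,lab=""):
    """edges of dock: P world points"""
    for (a,b,nm) in((.009,.019,"floor"),(.025,.031,"rails"),(.042,.048,"housing")):
        Q=P[(P[:,2]>a)&(P[:,2]<b)]
        if len(Q)<60: print(lab,nm,"few");continue
        r=cv2.minAreaRect((Q[:,:2]*1000).astype(np.float32));c=np.array(r[0]);bx=cv2.boxPoints(r);e=bx[1]-bx[0] 
        yaws=[np.degrees(np.arctan2(v[1],v[0])) for v in(bx[1]-bx[0],bx[2]-bx[1])];yaws=[(y+45)%90-45 for y in yaws]
        print(lab,nm,len(Q),"rect",c,r[1],"yaw",yaws[0],"z",np.median(Q[:,2])*1000)
        ca,sa=np.cos(yaw0),np.sin(yaw0);X=Q[:,:2]*1000@np.array([[ca,-sa],[sa,ca]])
        # side edges by binning along x
        rows=[]
        for x in np.arange(X[:,0].min()+6,X[:,0].max()-6,4):
            k=abs(X[:,0]-x)<2
            if k.sum()>8: rows.append((x,X[k,1].min(),X[k,1].max()))
        rows=np.array(rows)
        if len(rows)>3:
            for j in(1,2):
                m=abs(rows[:,j]-np.median(rows[:,j]))<4
                f=np.polyfit(rows[m,0],rows[m,j],1);print("   side",j,"dyaw deg",np.degrees(np.arctan(f[0])),"n",m.sum(),"med",np.median(rows[m,j]))
        print("   x range",np.percentile(X[:,0],[.5,99.5]),"(in rotated frame)")
E
python3 - <<'E'
from fit import *
z=np.load("w1.npz");d=z["d"];m=np.load("w1m.npy")
m=cv2.dilate(m.astype(np.uint8),np.ones((3,3)))>0
im=z["im"].astype(int);P=cloud("wrist",d,m)
fit(P,np.radians(5.0),"infl")
yel=(im[:,:,0]>150)&(im[:,:,2]<120)
red=(im[:,:,0]>im[:,:,1]+70)&(np.arange(480)[:,None]>295)&(np.arange(480)[:,None]<340)&m
Q=cloud("wrist",d,red);print("pad",len(Q),cv2.minAreaRect((Q[:,:2]*1000).astype(np.float32)),np.median(Q[:,2]))
E
```

```text
infl floor 13225 rect [586.0043 166.9827] (219.1446533203125, 119.66097259521484) yaw 6.1195908 z 12.938905039927244
   side 1 dyaw deg 1.0878781942388935 n 40 med 63.62245811480733
   side 2 dyaw deg 1.3353019170600289 n 38 med 162.35981269535026
   x range [489.7022 644.4681] (in rotated frame)
infl rails 2959 rect [620.3438 170.8787] (148.51246643066406, 119.18807220458984) yaw 6.0395126 z 26.724674222922406
   side 1 dyaw deg 1.8202758930857963 n 19 med 79.97184977647476
   side 2 dyaw deg 2.2628671672153873 n 19 med 148.64444703497867
   x range [558.9603 700.0216] (in rotated frame)
infl housing 4154 rect [662.4109 175.1269] (65.09992218017578, 119.57759857177734) yaw 6.286438 z 43.778098833924474
   side 1 dyaw deg 2.2461506728890703 n 13 med 67.14852871503473
   side 2 dyaw deg 1.7992187508072408 n 12 med 165.29930209727047
   x range [642.9988 698.9926] (in rotated frame)
pad 799 ((656.2383422851562, 174.14794921875), (25.389741897583008, 42.53935241699219), 6.579647541046143) 0.05064678913283554
```

Emit:
apply_moves(rows=[[[0,-0.23,-0.03],0],[[0,-0.46,-0.06],0],[[0,-0.69,-0.09],0],[[0,-0.88,-0.125],0]])

```text
time_s: 3.05
ee_pos: [0.5397, -0.0079, 0.2488]
tcp_rot: [0.706, -0.033, 0.706, 0.033]
wrist_force: [-0.2, -0.3, 0.6]
width: 0.0931
```

Emit:
apply_moves(rows=[[[0,-0.23,-0.03],0.02],[[0,-0.46,-0.06],0.038],[[0,-0.69,-0.09],0.038],[[0,-0.88,-0.125],0.038],[[0,-0.88,-0.125],0.038],[[0,-0.88,-0.125],0.038]])

```text
time_s: 3.65
ee_pos: [0.5315, -0.1841, 0.2486]
tcp_rot: [0.707, 0.01, 0.707, -0.009]
wrist_force: [0.6, 1.9, 0.1]
width: 0.0926
```

```bash
python3 - <<'E'
from fit import *
import h
c=dict(np.load("w1c.npz"));z=np.load("w1.npz");d=z["d"];m=cv2.dilate(np.load("w1m.npy").astype(np.uint8),np.ones((3,3)))>0
old=arm.get_calibration
class A: get_calibration=staticmethod(lambda n:c)
h.arm=A
fit(cloud("wrist",d,m),np.radians(6.4),"infl")
h.arm=arm
s,R,p=tool();print(s["time_s"],p,R)
im,d=arm.grab_frame("wrist");cv2.imwrite("pics/w2.png",im[:,:,::-1])
r=arm.cut_out("wrist","charger")[0];k=arm.cut_out("wrist","pack")[0];print(r["p"],k["p"],k["extent"])
P=cloud("wrist",d,r["mask"]|k["mask"]);fit(P,np.radians(-1.9),"chg")
Q=cloud("wrist",d,k["mask"]);Q=Q[Q[:,2]>.068];print("packtop",cv2.minAreaRect((Q[:,:2]*1000).astype(np.float32)),np.median(Q[:,2]))
Q=cloud("wrist",d,r["mask"]);im=im.astype(int)
red=(im[:,:,0]>im[:,:,1]+70)&~cv2.dilate(k["mask"].astype(np.uint8),np.ones((5,5))).astype(bool)&r["mask"]
Q=cloud("wrist",d,red);Q=Q[(Q[:,2]>.04)&(Q[:,2]<.06)];print("pad",len(Q),cv2.minAreaRect((Q[:,:2]*1000).astype(np.float32)),np.median(Q,0))
E
```

```text
infl floor 13223 rect [586.9954 165.171 ] (219.14060974121094, 119.66178894042969) yaw 5.9741974 z 12.996970301281332
   side 1 dyaw deg 0.16616650523564355 n 38 med 47.91413844862282
   side 2 dyaw deg -0.2118532519110032 n 38 med 146.71539179382404
   x range [493.1683 647.3957] (in rotated frame)
infl rails 2992 rect [621.338  168.9843] (148.51210021972656, 119.18873596191406) yaw 5.893982 z 26.783112188218126
   side 1 dyaw deg 7.053496241622802e-05 n 18 med 63.29269584962347
   side 2 dyaw deg 0.7213587622036896 n 19 med 131.96035598389162
   x range [562.5984 702.4066] (in rotated frame)
infl housing 4176 rect [663.4071 173.1349] (65.09950256347656, 119.57572174072266) yaw 6.1399765 z 43.880052739615564
   side 1 dyaw deg -0.9979969837756788 n 13 med 48.49775532841377
   side 2 dyaw deg 0.31572841972708143 n 12 med 146.81629109618012
   x range [646.7214 702.1594] (in rotated frame)
3.65 [ 0.5315 -0.1841  0.2486] [[-0.      0.0275  0.9996]
 [ 0.0007  0.9996 -0.0275]
 [-1.      0.0007 -0.0001]]Traceback (most recent call last):
  File "<stdin>", line 11, in <module>
IndexError: list index out of range
```

View pics/w2.png

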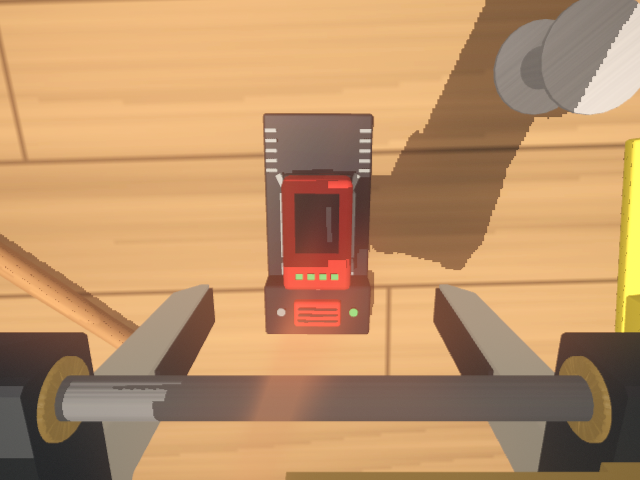

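```bash
python3 - <<'E'
from fit import *
s,R,p=tool();print(s["time_s"],p)
im,d=arm.grab_frame("wrist")
B=np.zeros((480,640),bool);B[105:345,255:385]=1
P=cloud("wrist",d,B);fit(P,np.radians(-1.9),"chg")
Q=P[P[:,2]>.068];print("packtop",cv2.minAreaRect((Q[:,:2]*1000).astype(np.float32)),np.median(Q,0))
im=im.astype(int);red=(im[:,:,0]>im[:,:,1]+60)&(np.arange(480)[:,None]>298)&B
Q=cloud("wrist",d,red);Q=Q[(Q[:,2]>.04)&(Q[:,2]<.06)];print("pad",len(Q),cv2.minAreaRect((Q[:,:2]*1000).astype(np.float32)),np.median(Q,0))
E
```

```text
3.75 [ 0.5319 -0.1828  0.2486]
chg floor 9448 rect [ 532.4349 -190.6326] (100.14973449707031, 156.6991729736328) yaw -1.8817635 z 13.136909318203998
   side 1 dyaw deg 0.025510711180486714 n 37 med -222.29466550962772
   side 2 dyaw deg -0.06665680181218037 n 37 med -123.33918145949889
   x range [460.5691 614.2751] (in rotated frame)
chg rails 403 rect [ 566.7129 -190.6178] (98.41179656982422, 85.78133392333984) yaw -2.7119026 z 27.22263349565612
   side 1 dyaw deg 0.17410277250712713 n 17 med -206.9440418480499
   side 2 dyaw deg 0.03011662245129517 n 17 med -138.60908924092453
   x range [530.4011 614.9914] (in rotated frame)
chg housing 3791 rect [ 581.0547 -192.4547] (99.33417510986328, 154.79849243164062) yaw -1.5793114 z 44.20575317187803
   side 1 dyaw deg -0.01753235059161428 n 11 med -222.09604638020858
   side 2 dyaw deg 0.3723846097017373 n 11 med -123.4889474163785
   x range [509.9833 664.0936] (in rotated frame)
packtop ((552.0437622070312, -191.22439575195312), (58.07899475097656, 94.63597106933594), 88.25655364990234) [ 0.5486 -0.1911  0.0743]
pad 2445 ((639.4900512695312, -192.664306640625), (76.04553985595703, 37.952880859375), 88.43489837646484) [ 0.6374 -0.1926  0.0464]
```

Emit:
apply_moves(rows=[[[0.2,-0.02,0.25],0],[[0.4,-0.038,0.45],0],[[0.6,-0.038,0.51],0],[[0.75,-0.038,0.51],0],[[0.85,-0.038,0.51],0],[[0.9,-0.038,0.51],0],[[0.92,-0.038,0.51],0],[[0.92,-0.038,0.51],0],[[0.92,-0.038,0.51],0]], gripper=-1, squeeze=20)

```text
time_s: 4.7
ee_pos: [0.634, -0.1956, 0.0661]
tcp_rot: [0.708, 0.01, 0.706, -0.01]
wrist_force: [0.8, -0.1, 1.0]
width: 0.0256
```

```bash
python3 - <<'E'
from h import *
im,d=arm.grab_frame("scene");cv2.imwrite("pics/s1.png",cv2.resize(im[150:290,180:360],None,fx=4,fy=4,interpolation=cv2.INTER_CUBIC)[:,:,::-1])
s,R,p=tool();print(s["time_s"],p,s["width"],s["wrist_force"],R[:,1])
E
```

```text
4.75 [ 0.634  -0.1957  0.0662] 0.021352074184714805 [ 0.4827 -0.5521  0.6462] [ 0.0279  0.9996 -0.0004]
```

View pics/s1.png

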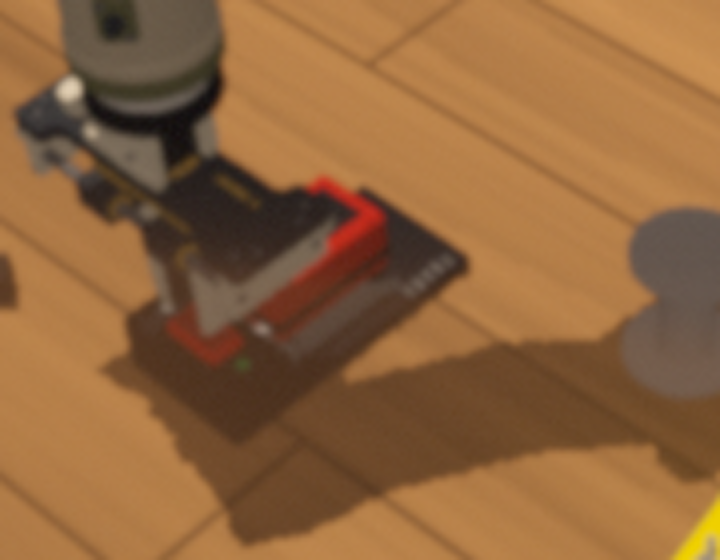

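Emit:
apply_moves(rows=[[[0,0.01,0],0],[[0,0.01,0],0],[[0,0.01,0],0],[[0.02,0.01,0],0],[[0.04,0.01,0],0],[[0.055,0.01,0],0],[[0.07,0.01,0],0],[[0.08,0.01,0],0],[[0.09,0.01,0],0],[[0.1,0.01,0],0],[[0.1,0.01,0],0]])

```text
time_s: 5.85
ee_pos: [0.6333, -0.1937, 0.0454]
tcp_rot: [0.707, 0.01, 0.707, -0.01]
wrist_force: [-3.2, 1.4, 9.1]
width: 0.0006
```

```bash
cat > pk.py <<'E'
from h import *
def pack(cam="top",th=.066):
    im,d=arm.grab_frame(cam)
    k=arm.cut_out(cam,"pack")
    if not k: print("none");return
    Q=cloud(cam,d,k[0]["mask"]);Q=Q[(Q[:,2]>th)&(Q[:,2]<.085)]
    print(k[0]["p"],len(Q),cv2.minAreaRect((Q[:,:2]*1000).astype(np.float32)),np.median(Q,0));return Q
E
python3 - <<'E'
from pk import *
Q=pack();print(np.percentile(Q[:,0],[.5,1,2]))
s,R,p=tool();print(s["time_s"],p,s["wrist_force"])
E
```

```text
noneTraceback (most recent call last):
  File "<stdin>", line 2, in <module>
TypeError: 'NoneType' object is not subscriptable
```

```bash
cat > pk.py <<'E'
from h import *
def pack(cam,box,z=(.066,.085),save=None):
    """pack top from depth in a world box x0,x1,y0,y1"""
    im,d=arm.grab_frame(cam)
    if save: cv2.imwrite(save,im[:,:,::-1])
    P=cloud(cam,d,np.ones(d.shape,bool))
    Q=P[(P[:,2]>z[0])&(P[:,2]<z[1])&(P[:,0]>box[0])&(P[:,0]<box[1])&(P[:,1]>box[2])&(P[:,1]<box[3])]
    print(len(Q),cv2.minAreaRect((Q[:,:2]*1000).astype(np.float32)) if len(Q)>20 else 0,"xmin",np.percentile(Q[:,0],[1,3]) if len(Q) else 0);return Q
E
python3 - <<'E'
from pk import *
for c in("top","scene"): pack(c,(.42,.6,-.235,-.14))
s,R,p=tool();print(s["time_s"],p,s["wrist_force"])
E
```

```text
0 0 xmin 0
365 ((537.7124633789062, -186.9592742919922), (60.296180725097656, 95.02194213867188), 89.88753509521484) xmin [0.4915 0.4929]
6.05 [ 0.6332 -0.1937  0.0454] [-1.8163  1.3993  9.2964]
```

Emit:
apply_moves(rows=[[[-0.1,0,0],0],[[-0.25,0,0],0],[[-0.45,0,-0.1],0],[[-0.5,0,-0.3],0],[[-0.5,0,-0.5],0],[[-0.5,0,-0.5],0],[[-0.5,0,-0.5],0],[[-0.5,0,-0.5],0],[[-0.5,0,-0.5],0]], gripper=1)

```text
time_s: 6.95
ee_pos: [0.5345, -0.1907, 0.1443]
tcp_rot: [0.707, 0.01, 0.707, -0.01]
wrist_force: [-0.5, -0.1, -0.7]
width: 0.0677
```

```bash
python3 - <<'E'
from pk import *
s,R,p=tool();print(s["time_s"],p,R,s["width"])
pack("wrist",(.42,.62,-.24,-.14),save="pics/w3.png")
s,R,p=tool();print(s["time_s"],p)
E
```

```text
6.95 [ 0.5345 -0.1907  0.1443] [[ 0.0005  0.0274  0.9996]
 [-0.      0.9996 -0.0274]
 [-1.      0.      0.0005]] 0.06767982743181848
15228 ((536.829345703125, -190.60635375976562), (58.11835479736328, 95.13404846191406), 88.12116241455078) xmin [0.49   0.4914]
7.0 [ 0.5343 -0.1907  0.1443]
```

View pics/w3.png

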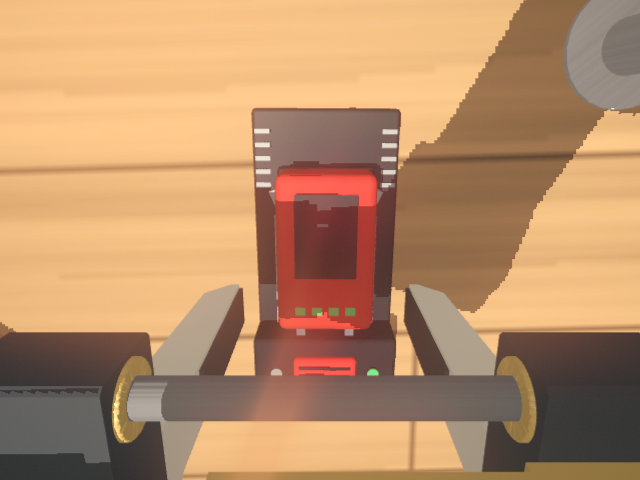

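Emit:
apply_moves(rows=[[[0.05,0,0.012],0.002],[[0.1,0,0.012],0.002],[[0.15,0,0.012],0.002],[[0.25,0,0.012],0.002],[[0.35,0,0.012],0.002],[[0.45,0,0.012],0.002],[[0.52,0,0.012],0.002],[[0.55,0,0.012],0.002],[[0.55,0,0.012],0.002],[[0.55,0,0.012],0.002]], gripper=1)

```text
time_s: 8.0
ee_pos: [0.5359, -0.1911, 0.035]
tcp_rot: [0.707, 0.012, 0.707, -0.012]
wrist_force: [0.6, -0.7, 0.2]
width: 0.093
```

Emit:
apply_moves(rows=[[[0,0,0],0],[[0,0,0],0],[[0,0,0],0],[[0,0,0],0],[[0,0,0],0],[[0,0,0],0],[[0,0,0],0],[[0,0,0],0]], gripper=-1, squeeze=45)

```text
time_s: 8.8
ee_pos: [0.5358, -0.1909, 0.0348]
tcp_rot: [0.707, 0.012, 0.707, -0.012]
wrist_force: [-1.5, 1.5, 5.5]
width: 0.0578
```

```bash
python3 - <<'E'
from pk import *
s,R,p=tool();print(s["time_s"],p,R,s["width"],s["wrist_force"],s["moment"])
E
```

```text
8.8 [ 0.5358 -0.1909  0.0348] [[ 0.0002  0.0342  0.9994]
 [ 0.0001  0.9994 -0.0342]
 [-1.      0.0001  0.0002]] 0.05783199344811412 [-1.5061  1.5124  5.5194] [ 0.2627  0.1992 -0.0406]
```

Emit:
apply_moves(rows=[[[0,0,-0.02],0],[[0,0,-0.05],0],[[0,0,-0.09],0],[[0,0,-0.13],0],[[0,0,-0.18],0],[[0,0,-0.23],0],[[0,0,-0.28],0],[[0,0,-0.33],0],[[0,0,-0.38],0],[[0,0,-0.4],0],[[0,0,-0.4],0]])

```text
time_s: 9.9
ee_pos: [0.4539, -0.1882, 0.0348]
tcp_rot: [0.706, 0.012, 0.708, -0.012]
wrist_force: [-1.7, -0.4, 9.1]
width: 0.0576
```

Emit:
apply_moves(rows=[[[-0.03,0,0],0],[[-0.08,0,0],0],[[-0.16,0,0],0],[[-0.26,0,0],0],[[-0.36,0,0],0],[[-0.46,0,0],0],[[-0.53,0,0],0],[[-0.55,0,0],0]])

```text
time_s: 10.7
ee_pos: [0.4555, -0.1882, 0.1461]
tcp_rot: [0.707, 0.012, 0.707, -0.012]
wrist_force: [-0.2, 0.5, -5.0]
width: 0.0579
```

```bash
python3 - <<'E'
from pk import *
s,R,p=tool();print(s["time_s"],p,R,s["width"],s["wrist_force"],s["moment"])
im,d=arm.grab_frame("scene");cv2.imwrite("pics/s2.png",cv2.resize(im[120:330,180:440],None,fx=3,fy=3,interpolation=cv2.INTER_CUBIC)[:,:,::-1])
E
```

```text
10.7 [ 0.4555 -0.1882  0.1461] [[ 0.0011  0.0343  0.9994]
 [-0.0003  0.9994 -0.0343]
 [-1.     -0.0003  0.0011]] 0.057880382586064684 [-0.2209  0.4617 -5.0107] [ 0.018   0.0138 -0.0213]
```

View pics/s2.png

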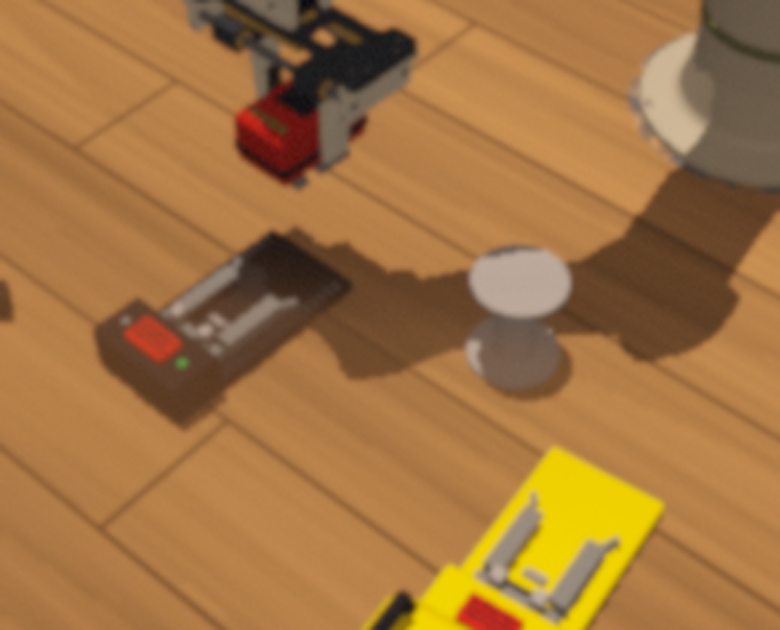

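Emit:
apply_moves(rows=[[[-0.1,0.1,0.04],0],[[-0.2,0.25,0.1],0],[[-0.26,0.42,0.18],0],[[-0.26,0.6,0.25],0],[[-0.26,0.76,0.32],0],[[-0.26,0.9,0.38],0],[[-0.26,0.908,0.38],0]])

```text
time_s: 11.45
ee_pos: [0.5389, -0.0046, 0.1955]
tcp_rot: [0.707, 0.011, 0.707, -0.009]
wrist_force: [0.0, -1.0, -4.5]
width: 0.0579
```

Emit:
apply_moves(rows=[[[-0.08,0.1,0.04],-0.01],[[-0.2,0.25,0.1],-0.02],[[-0.26,0.42,0.18],-0.03],[[-0.26,0.6,0.25],-0.04],[[-0.26,0.76,0.32],-0.046],[[-0.26,0.88,0.38],-0.046],[[-0.26,0.908,0.38],-0.046],[[-0.26,0.908,0.38],-0.046],[[-0.26,0.908,0.38],-0.046],[[-0.26,0.908,0.38],-0.046],[[-0.26,0.908,0.38],-0.046]])

```text
time_s: 12.55
ee_pos: [0.6199, 0.1682, 0.2487]
tcp_rot: [0.706, -0.039, 0.706, 0.038]
wrist_force: [-0.2, 0.3, -4.2]
width: 0.0579
```

```bash
python3 - <<'E'
from fit import *
s,R,p=tool();print(s["time_s"],p,R,s["width"],s["wrist_force"],s["moment"])
im,d=arm.grab_frame("wrist");cv2.imwrite("pics/w4.png",im[:,:,::-1])
P=cloud("wrist",d,np.ones(d.shape,bool))
# pack top in view
s,R,p=tool();print(s["time_s"],p)
P=P[(P[:,2]>0.004)&(P[:,2]<.05)]
c=np.array([.575,.166]);a=np.radians(6.3);e=np.array([np.cos(a),np.sin(a)]);n=np.array([-e[1],e[0]])
k=(abs((P[:,:2]-c)@n)<.058)&((P[:,:2]-c)@e>-.12)&((P[:,:2]-c)@e<.12)
fit(P[k],np.radians(6.3),"w4")
E
```

```text
12.55 [0.6199 0.1682 0.2487] [[-0.     -0.1084  0.9941]
 [-0.0005  0.9941  0.1084]
 [-1.     -0.0004 -0.0001]] 0.057941639229908755 [-0.1601  0.3118 -4.2033] [0.0076 0.0165 0.027 ]
12.6 [0.62   0.1685 0.2488]
w4 floor 14452 rect [548.7218 157.1631] (137.7454071044922, 100.16715240478516) yaw 6.356018 z 13.172037716355629
   side 1 dyaw deg -0.04623329576355177 n 32 med 46.37316150441712
   side 2 dyaw deg 0.09898752930293765 n 32 med 145.47115983154276
   x range [494.9205 630.4388] (in rotated frame)
w4 rails 2548 rect [582.5037 160.9327] (64.70455169677734, 69.08819580078125) yaw 6.2389526 z 27.18065885971964
   side 1 dyaw deg 0.019954940422208425 n 14 med 61.94309306078758
   side 2 dyaw deg 0.271894467387204 n 14 med 130.07782063527355
   x range [564.3108 628.8622] (in rotated frame)
w4 housing few
```

View pics/w4.png

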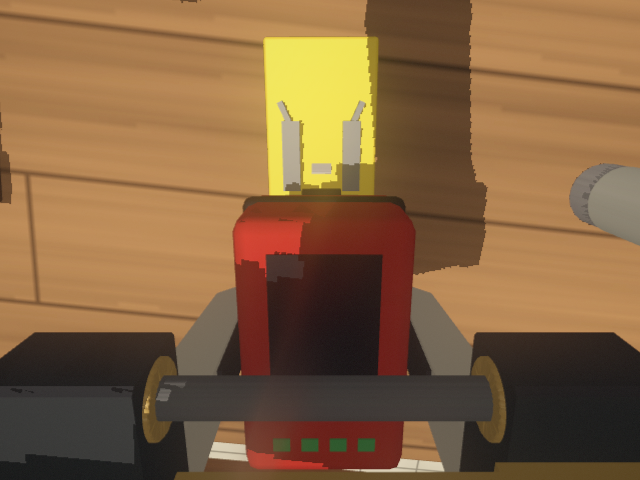

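Emit:
apply_moves(rows=[[[0,-0.018,-0.1],0],[[0.05,-0.018,-0.25],0],[[0.15,-0.018,-0.42],0],[[0.3,-0.018,-0.56],0],[[0.45,-0.018,-0.628],-0.0006],[[0.6,-0.018,-0.628],-0.0006],[[0.7,-0.018,-0.628],-0.0006],[[0.75,-0.018,-0.628],-0.0006],[[0.75,-0.018,-0.628],-0.0006],[[0.75,-0.018,-0.628],-0.0006],[[0.75,-0.018,-0.628],-0.0006]])

```text
time_s: 13.7
ee_pos: [0.4964, 0.1523, 0.0997]
tcp_rot: [0.707, -0.039, 0.705, 0.04]
wrist_force: [0.6, -0.7, -4.6]
width: 0.0578
```

```bash
cat > fr.py <<'E'
from h import *
s,R,p=tool();a=np.radians(6.33);e=np.array([np.cos(a),np.sin(a),0]);n=np.array([-e[1],e[0],0])
a0=np.radians(6.3);e0=np.array([np.cos(a0),np.sin(a0),0]);n0=np.array([-e0[1],e0[0],0])
seat=(593.*e0+96.*n0)/1e3
d=p-seat;print("t",s["time_s"],"TCP in seat frame mm: x %.2f y %.2f  z %.2f"%(d@e*1e3,d@n*1e3,p[2]*1e3),"yaw %.2f"%np.degrees(np.arctan2(R[1,2],R[0,2])),"F along/across/up",s["wrist_force"]@e,s["wrist_force"]@n,s["wrist_force"][2],"w",s["width"],"tilt",R[2,1:],"M",s["moment"])
E
python3 fr.py
```

```text
t 13.7 TCP in seat frame mm: x -82.89 y 0.97  z 99.69 yaw 6.41 F along/across/up 0.4792518613546364 -0.7348997723497254 -4.626138883616588 w 0.0577712944430151 tilt [0.0004 0.0018] M [ 0.042   0.0163 -0.0008]
```

Emit:
apply_moves(rows=[[[0.06,-0.005,0],0],[[0.14,-0.005,0],0],[[0.2,-0.005,0],0],[[0.25,-0.005,0],0],[[0.28,-0.005,0],0],[[0.295,-0.005,0],0],[[0.305,-0.005,0],0],[[0.312,-0.005,0],0],[[0.318,-0.005,0],0],[[0.32,-0.005,0],0],[[0.32,-0.005,0],0]])

```text
time_s: 14.8
ee_pos: [0.4959, 0.1512, 0.0348]
tcp_rot: [0.706, -0.04, 0.706, 0.04]
wrist_force: [0.0, -0.1, -4.3]
width: 0.0575
```

```bash
python3 fr.py
```

```text
t 14.8 TCP in seat frame mm: x -83.50 y -0.06  z 34.83 yaw 6.42 F along/across/up 0.029263601169063864 -0.11270708388664799 -4.279294045692893 w 0.057494208239982796 tilt [0.0001 0.0004] M [ 0.0299  0.0243 -0.037 ]
```

Emit:
apply_moves(rows=[[[0.002,0,0],0],[[0.004,0,0],0],[[0.004,0,0],0]])

```text
time_s: 15.1
ee_pos: [0.4959, 0.1512, 0.0348]
tcp_rot: [0.706, -0.04, 0.706, 0.04]
wrist_force: [-2.1, 0.2, 8.8]
width: 0.0578
```

Emit:
apply_moves(rows=[[[-0.003,0,0.01],0],[[-0.003,0,0.03],0],[[-0.003,0,0.055],0],[[-0.003,0,0.08],0],[[-0.003,0,0.11],0],[[-0.003,0,0.14],0],[[-0.003,0,0.17],0],[[-0.003,0,0.19],0],[[-0.003,0,0.2],0],[[-0.003,0,0.2],0]])

```text
time_s: 16.1
ee_pos: [0.5363, 0.1558, 0.0348]
tcp_rot: [0.706, -0.039, 0.706, 0.04]
wrist_force: [-1.0, -0.1, 4.6]
width: 0.0576
```

```bash
python3 fr.py
```

```text
t 16.1 TCP in seat frame mm: x -42.83 y -0.01  z 34.81 yaw 6.41 F along/across/up -0.9728953053472676 0.01138654057949581 4.614873105799444 w 0.05759715573185167 tilt [0.0001 0.0008] M [-0.0546  0.3594  0.0269]
```

Emit:
apply_moves(rows=[[[-0.001,0,0.02],0],[[-0.001,0,0.04],0],[[-0.001,0,0.06],0],[[-0.001,0,0.08],0],[[-0.001,0,0.095],0],[[-0.001,0,0.105],0],[[-0.001,0,0.105],0]])

```text
time_s: 16.8
ee_pos: [0.5571, 0.1581, 0.0348]
tcp_rot: [0.706, -0.04, 0.706, 0.04]
wrist_force: [-1.6, 0.3, 5.6]
width: 0.0576
```

```bash
python3 fr.py
```

```text
t 16.8 TCP in seat frame mm: x -21.93 y 0.02  z 34.83 yaw 6.41 F along/across/up -1.5997947207439387 0.5133569514399986 5.639316496844784 w 0.0576178515170938 tilt [0.0001 0.0005] M [0.0075 0.4375 0.0594]
```

Emit:
apply_moves(rows=[[[0,0,0.015],0],[[0,0,0.03],0],[[0,0,0.042],0],[[0,0,0.054],0],[[0,0,0.065],0],[[0,0,0.075],0],[[0,0,0.075],0]])

```text
time_s: 17.5
ee_pos: [0.568, 0.1593, 0.0349]
tcp_rot: [0.704, -0.04, 0.708, 0.039]
wrist_force: [-13.9, -1.3, 16.8]
width: 0.058
```

```bash
python3 fr.py
```

```text
t 17.5 TCP in seat frame mm: x -10.92 y -0.01  z 34.93 yaw 6.45 F along/across/up -13.996717463420014 0.20046369582523077 16.768087419545722 w 0.057959081136451006 tilt [-0.0008 -0.0062] M [-0.1021  2.6613  0.0465]
```

Emit:
apply_moves(rows=[[[-0.003,0,0.005],0],[[-0.003,0,0.01],0],[[-0.003,0,0.015],0],[[-0.003,0,0.02],0],[[-0.003,0,0.02],0]])

```text
time_s: 18.0
ee_pos: [0.5715, 0.1597, 0.035]
tcp_rot: [0.703, -0.04, 0.709, 0.039]
wrist_force: [-13.7, -0.7, 12.1]
width: 0.058
```

```bash
python3 fr.py
```

```text
t 18.0 TCP in seat frame mm: x -7.44 y 0.01  z 35.01 yaw 6.46 F along/across/up -13.725247241154786 0.7823327780873764 12.106662993781434 w 0.058042190588682985 tilt [-0.0009 -0.0073] M [-0.0066  2.7241  0.0502]
```

Emit:
apply_moves(rows=[[[-0.002,0,0.005],0],[[-0.002,0,0.01],0],[[-0.002,0,0.015],0],[[-0.002,0,0.02],0],[[-0.002,0,0.02],0]])

```text
time_s: 18.5
ee_pos: [0.5751, 0.16, 0.0351]
tcp_rot: [0.703, -0.04, 0.709, 0.039]
wrist_force: [-13.6, 0.3, 10.3]
width: 0.0577
```

```bash
python3 fr.py
```

```text
t 18.5 TCP in seat frame mm: x -3.86 y -0.07  z 35.09 yaw 6.46 F along/across/up -13.4574257338084 1.7769037024049463 10.287305351520239 w 0.057693720659774426 tilt [-0.0011 -0.0082] M [ 0.0059  2.7802 -0.0029]
```

Emit:
apply_moves(rows=[[[-0.001,0,0.004],0],[[-0.001,0,0.008],0],[[-0.001,0,0.012],0],[[-0.001,0,0.012],0]])

```text
time_s: 18.9
ee_pos: [0.5773, 0.1603, 0.0351]
tcp_rot: [0.703, -0.04, 0.709, 0.039]
wrist_force: [-12.9, -1.2, 6.9]
width: 0.0581
```

```bash
python3 fr.py; python3 - <<'E'
from pk import *
pack("wrist",(.45,.66,.09,.23))
E
```

```text
t 18.9 TCP in seat frame mm: x -1.63 y -0.06  z 35.07 yaw 6.46 F along/across/up -12.916552805649673 0.21225264253166806 6.8633041829902215 w 0.05805350327022832 tilt [-0.0011 -0.0085] M [-0.016   2.7697 -0.0066]
39217 ((578.7470092773438, 159.9769287109375), (95.80862426757812, 90.81226348876953), 6.482491970062256) xmin [0.5305 0.5324]
```

Emit:
apply_moves(rows=[[[0,0,0.004],0],[[0,0,0.008],0],[[0,0,0.01],0],[[0,0,0.01],0]])

```text
time_s: 19.35
ee_pos: [0.5789, 0.1604, 0.0351]
tcp_rot: [0.703, -0.04, 0.709, 0.039]
wrist_force: [-14.0, -0.6, 8.5]
width: 0.0579
```

```bash
python3 fr.py
```

```text
t 19.35 TCP in seat frame mm: x 0.04 y -0.06  z 35.11 yaw 6.46 F along/across/up -14.017397373534676 0.967282440520013 8.473546356997048 w 0.05794258898015318 tilt [-0.0012 -0.0091] M [-0.0319  2.9547 -0.011 ]
```

Emit:
apply_moves(rows=[[[0,0,0.003],0],[[0,0,0.006],0],[[0,0,0.008],0],[[0,0,0.008],0]])

```text
time_s: 19.75
ee_pos: [0.5797, 0.1605, 0.0351]
tcp_rot: [0.702, -0.041, 0.71, 0.039]
wrist_force: [-16.0, -0.4, 11.3]
width: 0.058
```

```bash
python3 fr.py
```

```text
t 19.75 TCP in seat frame mm: x 0.81 y -0.07  z 35.14 yaw 6.47 F along/across/up -15.899282870994513 1.3905908614950122 11.279544831996171 w 0.05804521876924936 tilt [-0.0014 -0.0105] M [-0.0252  3.4436  0.0266]
```

Emit:
apply_moves(rows=[[[0,0,0.003],0],[[0,0,0.005],0],[[0,0,0.005],0]])

```text
time_s: 20.05
ee_pos: [0.5798, 0.1606, 0.0352]
tcp_rot: [0.702, -0.041, 0.71, 0.039]
wrist_force: [-18.4, -1.3, 14.0]
width: 0.0581
```

```bash
python3 fr.py; python3 - <<'E'
from h import *
for c in("wrist","top","scene"):
    im,d=arm.grab_frame(c)
    a=np.radians(6.3);e=np.array([np.cos(a),np.sin(a)]);n=np.array([-e[1],e[0]])
    P=cloud(c,d,d>0);I=im[d>0].astype(int)
    X=P[:,:2]@e-.593;Y=P[:,:2]@n-.096
    red=I[:,0]>I[:,1]+60
    k=(abs(X-.081)<.012)&(abs(Y)<.02)&(P[:,2]<.06)&red;h=(X>.06)&(X<.1)&(abs(abs(Y)-.035)<.008)&(P[:,2]<.055)&(P[:,2]>.03)
    print(c,"pad z",np.percentile(P[k,2],[20,50,80]) if k.any() else 0,k.sum(),"housing",np.median(P[h,2]) if h.any() else 0,h.sum())
E
```

```text
t 20.05 TCP in seat frame mm: x 0.89 y -0.04  z 35.18 yaw 6.48 F along/across/up -18.384349754613083 0.7412583394167201 14.039673758197988 w 0.05809023725059158 tilt [-0.0015 -0.0121] M [-0.0035  4.0958  0.006 ]
wrist pad z [0.0506 0.0511 0.0515] 275 housing 0.04418989944873993 1483
top pad z 0 0 housing 0.04562749977986107 81
scene pad z [0.0506 0.0518 0.0531] 207 housing 0.0445073337188846 208
```

Emit:
apply_moves(rows=[[[0,0,-0.008],0],[[0,0,-0.015],0],[[0,0,-0.022],0],[[0,0,-0.028],0],[[0,0,-0.028],0]])

```text
time_s: 20.7
ee_pos: [0.5775, 0.1603, 0.035]
tcp_rot: [0.704, -0.04, 0.708, 0.039]
wrist_force: [-9.9, -0.5, 3.2]
width: 0.0578
```

```bash
python3 fr.py
```

```text
t 20.7 TCP in seat frame mm: x -1.36 y -0.05  z 35.02 yaw 6.45 F along/across/up -9.85196270509769 0.6156079220685577 3.1535360062549045 w 0.05778249250917106 tilt [-0.0009 -0.0062] M [0.1042 1.9943 0.0193]
```

Emit:
apply_moves(rows=[[[0,0,-0.005],0],[[0,0,-0.01],0],[[0,0,-0.012],0],[[0,0,-0.012],0]])

```text
time_s: 21.1
ee_pos: [0.577, 0.1603, 0.035]
tcp_rot: [0.705, -0.04, 0.707, 0.039]
wrist_force: [-5.5, 0.2, -7.0]
width: 0.0578
```

```bash
python3 fr.py
```

```text
t 21.1 TCP in seat frame mm: x -1.87 y -0.03  z 35.02 yaw 6.44 F along/across/up -5.447167366823272 0.8089642067345683 -7.014047933436764 w 0.05775336928693184 tilt [-0.0005 -0.0028] M [0.072  1.2643 0.039 ]
```

Emit:
apply_moves(rows=[[[0.001,0,-0.004],0],[[0.001,0,-0.007],0],[[0.001,0,-0.007],0]])

```text
time_s: 21.4
ee_pos: [0.5769, 0.1602, 0.0354]
tcp_rot: [0.706, -0.04, 0.706, 0.04]
wrist_force: [-2.8, 0.8, -9.5]
width: 0.0575
```

Emit:
apply_moves(rows=[[[0,0,0],0],[[0,0,0],0],[[0,0,0],0],[[0,0,0],0],[[0,0,0],0],[[0,0,0],0],[[0,0,0],0],[[0,0,0],0],[[0,0,0],0]], gripper=1)

```text
time_s: 22.3
ee_pos: [0.5769, 0.1603, 0.0356]
tcp_rot: [0.706, -0.04, 0.706, 0.04]
wrist_force: [0.7, -0.6, 0.3]
width: 0.0935
```

```bash
python3 fr.py
```

```text
t 22.3 TCP in seat frame mm: x -2.01 y 0.02  z 35.62 yaw 6.42 F along/across/up 0.6021998740419512 -0.647259473303697 0.3498456744726234 w 0.09350245459833052 tilt [-0.      0.0001] M [ 0.0091 -0.0146 -0.0484]
```

Lift straight up, then look.

Emit:
apply_moves(rows=[[[-0.05,0,0],0],[[-0.15,0,0],0],[[-0.3,0,0],0],[[-0.5,0,0],0],[[-0.7,0,0],0],[[-0.88,0,0],0],[[-0.95,0,0],0],[[-0.95,0,0],0],[[-0.95,0,0],0],[[-0.95,0,0],0]])

```text
time_s: 23.3
ee_pos: [0.5761, 0.1601, 0.2245]
tcp_rot: [0.705, -0.04, 0.707, 0.039]
wrist_force: [0.5, -0.2, -0.3]
width: 0.0932
```

```bash
python3 - <<'E'
from pk import *
Q=pack("wrist",(.45,.66,.09,.23),save="pics/w5.png")
a=np.radians(6.3);e=np.array([np.cos(a),np.sin(a)]);n=np.array([-e[1],e[0]])
r=cv2.minAreaRect((Q[:,:2]*1000).astype(np.float32));c=np.array(r[0]);print("pack rel seat",c@e-593,c@n-96)
for cam in("wrist","scene"):
    im,d=arm.grab_frame(cam);P=cloud(cam,d,d>0);I=im[d>0].astype(int);X=P[:,:2]@e-.593;Y=P[:,:2]@n-.096
    red=I[:,0]>I[:,1]+60
    k=(abs(X-.081)<.012)&(abs(Y)<.02)&(P[:,2]<.06)&red;print(cam,"infl pad z",np.median(P[k,2]),k.sum())
    k=(abs(P[:,0]-.6335)<.01)&(abs(P[:,1]+.193)<.018)&red;print(cam,"charger pad z",np.median(P[k,2]) if k.any() else 0,k.sum())
for t in("spool","spray_can","mallet"):
    for m in arm.cut_out("scene",t)[:1]: print(t,np.median(cloud("scene",d,m["mask"]),0))
E
python3 fr.py
```

```text
9197 ((578.3505249023438, 159.5270538330078), (96.55091094970703, 58.127689361572266), 6.383779525756836) xmin [0.5303 0.5325]
pack rel seat -0.6365683273124887 -0.9012335704967853
wrist infl pad z 0.05092674749339218 886
wrist charger pad z 0 0
scene infl pad z 0.051261206560853756 202
scene charger pad z 0.05144618176364915 91
spool [0.4322 0.0285 0.0069]
spray_can [0.6098 0.4353 0.1349]
mallet [ 0.6601 -0.4055  0.0218]
t 23.6 TCP in seat frame mm: x -2.22 y 0.04  z 224.98 yaw 6.43 F along/across/up 0.31764246438069116 -0.5257277675668452 -0.0873723433691859 w 0.09289892522789599 tilt [-0.0003 -0.001 ] M [0.0559 0.0385 0.0469]
```

View pics/w5.png

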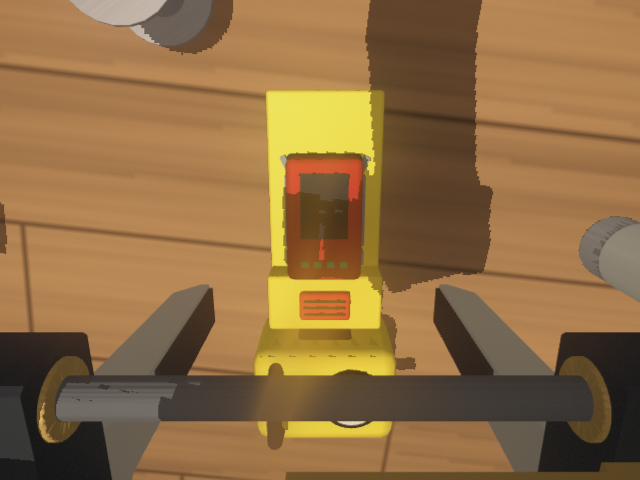

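```bash
python3 -c "
from station import arm
print(arm.job_done())"
```

```text
the job is handed in; nothing more can be done
None
```

The battery pack is in the inflator's dock, latched and let go, and the job is handed in at about 23.6 s on the robot's clock. No verdict is reported back, so what follows rests on my own checks.

**What I did:** I pressed the charger's release pad with about 9 N and the pack sprang back about 15 mm. I then gripped it across its 58 mm width and drew it out of the rails. After setting it on the inflator's open floor about 82 mm back, I slid it in until it met the buffer, at about 18 N. I then eased off, and the push fell to almost nothing while the pack stayed put, so the catch was holding. After that I opened the gripper and lifted clear.

**Last checks:**
- **Pack position:** it measured about 0.6 mm short of the seat along the slide and 0.9 mm to the side, and straight to within 0.1 degrees. My estimate of the seat itself is only good to about 1 mm.
- **Catches:** both release pads measured about 51 mm above the bench, so both catches are up.
- **Robot:** the gripper was open, and the force on it had dropped to sensor noise.
- **Bystanders:** the spray can and mallet read within about 5 mm of their starting positions.

**One check disagreed:** the final spool reading differed from the first by about 10 mm across the bench, and its height was low. I believe the network marked a different part of the spool, perhaps because the arm was in the way. I never went near the spool at its height, but I did not measure it again.

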